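# Advance the sample shuttle by one turn of its hand wheel

### The arm

A 6-joint arm with a two-finger parallel gripper is mounted at the origin on a cart in front of the work surface, level with it; the furniture and walls round the work are solid. World frame = base frame: x ahead of the robot, y to its left, z up, the work surface at z = 0. Lengths are in mm, angles in rad, forces in N, time in s.
With the tool pointing down it reaches from about 350 to 975 mm from the base axis. Payload 7.1 kg.
Tool frame: the origin (TCP) lies at the very end of the fingers, on their centre line; the grasp point (between the pads) lies 19 mm behind it (ctrl.grip_point_offset is the distance from the TCP to the grasp point, in mm); z points along the fingers, y is the direction in which the jaws open and shut (so a half turn about z gives the same grasp; the last joint's range is limited). The gripper opens to 88 mm and grips with 3 to 60 N. Pads are 20 mm wide; open, the fingers measure 115 mm over their backs; the gripper's body (75 mm by 178 mm) begins 61 mm behind the grasp point.
Start: joints at [-1.156, 0.423, 1.63, -0, 1.089, -0.019], TCP at [262.716, -567.085, 222.675] pointing down, gripper open.
Joint ranges: [-3, 3], [-0.9, 2.11], [0.09, 2.58], [-1.31, 4.45], [0.11, 2.69], [-2.54, 2.54]. Speed limits (rad/s): [2.39, 2.39, 3.01, 3.14, 3.14, 3.14].

### API

Orientations are given as a rotation vector (axis times angle).
In Python, from workcell import ctrl gives the robot as it stands.
- The arm moves only by the tool move_arm, never from a script. Its argument "increments" is one flat list of numbers, 5 for each row, row after row: the closure in counts, from 0 (fully open) to 255 (shut), then the shift along the tool's x, y, z in mm, then the turn about the tool's z in degrees. In form: [grip, dx, dy, dz, yaw, grip, dx, dy, dz, yaw, ...]. A call has 1 to 12 rows; each row is the pose to reach, as a shift and turn from the pose measured when the call began, along the tool's axes at that moment; what a row does not reach only later rows make up. A row lasts 1/8 s, in which the tool goes at most 62.5 mm and 10.7 degrees, less where a joint would pass 70% of its speed; a pose out of reach is approached as far as the arm can. A call with a gripper value outside its range is refused whole. The fingers move at their own pace and stop on an object; the grip force is fixed at half the most. Time passes only in rows, so rows that repeat a pose let the fingers close. It gives the time, the measured TCP pose, the force and the opening at its end, in the units of the state.
- ctrl.get_obs(): the state, without advancing time (a new reading comes with each control period).
- ctrl.get_image(name): name is "side" or "top"; returns a dict with "frame" (400x640x3 uint8, red, green, blue), "vertical_fov" (degrees; the focal length in pixels is half the picture's height over the tangent of half this angle, whatever the lens; pixels are square), "cx", "cy" (the principal point, pixels), "pose" (4x4, takes a point from camera to world coordinates). Camera axes: x right, y down, z forward; pixel columns grow to the right and rows downward; lengths in mm; the calibration is good to about 2 mm. A picture is of the moment at which its call begins. There is no depth.
- ctrl.close_job(): hands the job in, once; it reports no verdict.
The state is a dict: "t": time; "qpos": joint angles; "qvel": joint speeds; "joint_torque": joint torques, N m; "ee_pos": TCP position; "orientation": TCP orientation; "ft_force": force on the tool from outside, world axes, zero at the start; "moment": the same for the moment, N m; "width": finger opening in mm.
Only numpy, scipy, OpenCV 4.12 (cv2) and the standard library are available. Lean on these libraries where they do the work, as an engineer would, in place of code of your own. Each camera call takes 0.05 s, during which the arm holds its last target.

### The job

Advance the crucible on the screw-driven sample shuttle by one station: with the fingertips or the outside of the fingers, push the horizontal hand wheel round by its upright handle, anticlockwise seen from above, through exactly one turn, so that the handle stops back at the fixed pointer where it started. Do not grip the handle or lift anything; do not touch the carriage or the crucible riding on it, and leave the beaker, the crucible lid and the dropper bottle beside the shuttle where they stand. Finish with the hand clear.

Things in the scene. Friction and masses are not known exactly. Their poses are not given: they have to be found in the camera images.
- crank_wheel (a joint): Angle of the hand wheel in rad, positive anticlockwise seen from above; 0 at the start, 6.283 after one anticlockwise turn. It turns freely past one turn either way (end stops 0.1 turn beyond one turn back and beyond two turns on), has stiff friction (about 0.15 N m, i.e. 2 to 3 N at the handle), stays where it is left and does not coast. It drives the carriage 40 mm per turn, away from the wheel when anticlockwise.
- wheel_hub (a point): Centre of the hand wheel, on its upright axis, in the mid-plane of the rim (76 mm above the bench). Steel wheel lying level: rim circle radius 60 mm, rim bar 12 mm thick (rim top 82 mm above the bench), three spokes, hub top 85 mm above the bench.
- wheel_handle: Upright round black handle standing on the rim; it goes round with the wheel and its grip also spins lightly on its own axis. Origin on the handle's axis in the mid-plane of the rim (60 mm from the wheel axis, 76 mm above the bench); z up. The black grip is 20 mm in diameter, from 84 to 131 mm above the bench.
- handle_mid (a point): Point on the handle's axis half-way up its grip, 108 mm above the bench.
- gear_head: Fixed round grey gear housing under the wheel (100 mm in diameter at its foot), origin on the wheel axis at bench level. Its own +x direction (any heading) is where the flat metal pointer stands up just outside the rim, 84 mm from the axis, top 76 mm above the bench; the handle starts there (wheel angle 0).
- shuttle_base: Fixed metal base of the shuttle, 90 mm wide, origin on the wheel axis at bench level; its +y direction is the way its guide rods and lead screw run, from 25 to 345 mm from the wheel axis. Rods and end blocks are at most 38 mm high.
- carriage: Dark steel sliding carriage on the rods, 66 x 56 x 22 mm, origin at its centre, at the start 190 mm from the wheel axis along the base's +y and 24 mm above the bench. Driven by the wheel.
- seat (a point): Centre of the round seat on the carriage's top, 35 mm above the bench, ringed by a 6 mm high collar; the crucible stands in it.
- crucible: Small open pale crucible, 41 mm in diameter, 32 mm high, loose in the seat; origin at the centre of its foot, z up.
- beaker_100: Bystander: glass beaker, 59 mm in diameter, 71 mm high; stands beside the wheel, on the side away from the carriage, about 160 mm from the wheel axis; origin at the centre of its foot.
- crucible_lid: Bystander: round pale lid with a small knob, 43 mm in diameter, 12 mm high, on the bench in front of the rods; origin at the centre of its underside.
- dropper_1: Bystander: brown dropper bottle with a rubber bulb, 37 mm in diameter, 96 mm high, behind the rods; origin at the centre of its foot.
Things that resemble listed ones, but are neither listed nor needed, are in the scene too. Several things have the shape of the gear_head; the one meant has the colours described above. Leave any pink look-alike of the crucible alone.

How it is judged (in metres and radians):
On the way:
1. the fingers push on the upright handle while the wheel is between a quarter and three quarters of its anticlockwise turn (value of joint crank_wheel between 1.57 and 4.71 rad and contact force between the fingers and wheel_handle above 0.3 N), for 0.05 s.
At the end, for the whole second after the job is handed in: The wheel rests at exactly one anticlockwise turn from its start (6.283 rad, within 0.2 rad, which is 12 mm at the handle); the crucible stands upright and still in its seat on the carriage (centre within 12 mm of the seat's); the three bystanders are within 20 mm of where they stood (value of joint crank_wheel between 6.083 and 6.483 rad and velocity of joint crank_wheel between -0.05 and 0.05 rad/s and horizontal distance between crucible and seat below 0.012 m and angle between crucible's own z axis and vertical below 0.15 rad and distance between crucible and seat below 0.014 m and linear speed of crucible below 0.02 m/s and distance of each of beaker_100, crucible_lid, dropper_1 from where it was at the start of the episode below 0.02 m); the robot touches nothing.
It fails at once if the handle is gripped: the fingers bear on it with it between them (horizontal distance between the grasp point and handle_mid below 0.01 m and distance between the grasp point and handle_mid below 0.045 m and contact force between the fingers and wheel_handle above 0.5 N).
It fails at once if the robot touches the carriage (over 1 N) (contact force between any of the fingers, the arm and carriage above 1 N).
It fails at once if the robot touches the crucible (over 0.5 N) (contact force between any of the fingers, the arm and crucible above 0.5 N).
It fails at once if the crucible leaves its seat or is lifted or tipped (distance between crucible and seat above 0.02 m or angle between crucible's own z axis and vertical above 0.4 rad).
It fails at once if the beaker, the crucible lid or the dropper bottle is moved more than 20 mm or tipped (distance of any of beaker_100, crucible_lid, dropper_1 from where it was at the start of the episode above 0.02 m or angle between any of beaker_100, crucible_lid, dropper_1's own z axis and vertical above 0.4 rad).
It also fails if it takes over 58 s, if anything falls off the work surface, if the arm or the gripper's body presses on something with over 40 N, if the wrist force passes 120 N, or if a joint passes its speed limit or range.

## Working session

There is one attempt and no reset: what is moved stays moved. The work goes in short steps, Python scripts to look and compute and a tool call to move; the robot and the scene stay as the last step left them, time stands still between calls to the robot, and variables do not carry over. Pictures are saved under pics/ and viewed, and the job is handed in when it is done.

Besides the shell and the picture viewer there is one more tool, called after "Call:" as a command line: name --argument value ..., lists and objects as JSON in quotes. move_arm: Moves the arm, as the interface text tells. Its arguments: {"type":"object","properties":{"increments":{"type":"array","items":{"type":"number"}}},"required":["increments"]}

```bash
mkdir -p pics; cat > h.py <<'E'
from workcell import ctrl
import numpy as np, cv2
def cam(n,f=None):
    d=ctrl.get_image(n)
    if f: cv2.imwrite(f,d['frame'][:,:,::-1])
    return d
def ray(d,u,v):
    F=200/np.tan(np.radians(d['vertical_fov'])/2)
    P=np.array(d['pose']); r=P[:3,:3]@np.array([(u-d['cx'])/F,(v-d['cy'])/F,1]); return P[:3,3],r
def onz(d,u,v,z):
    o,r=ray(d,u,v); return o+r*(z-o[2])/r[2]
def proj(d,p):
    F=200/np.tan(np.radians(d['vertical_fov'])/2)
    P=np.array(d['pose']); q=P[:3,:3].T@(np.array(p)-P[:3,3]); return q[0]/q[2]*F+d['cx'],q[1]/q[2]*F+d['cy']
E
python3 - <<'E'
from h import *
for n in('top','side'):
    d=cam(n,f'pics/{n}0.png'); print(n,d['vertical_fov'],d['cx'],d['cy'],np.round(d['pose'],3).tolist(),[k for k in d])
o=ctrl.get_obs();print(o)
E
```

```text
top 43.991007573886726 313.670274509648 198.89152072901067 [[-0.016, -0.979, 0.201, 170.054], [-1.0, 0.017, 0.002, -12.456], [-0.005, -0.201, -0.98, 1680.445], [0.0, 0.0, 0.0, 1.0]] ['frame', 'vertical_fov', 'cx', 'cy', 'pose']
side 51.52802819478953 316.07965002203383 196.9358425635085 [[-0.984, -0.078, 0.16, 328.042], [-0.177, 0.476, -0.861, 1036.377], [-0.009, -0.876, -0.482, 683.604], [0.0, 0.0, 0.0, 1.0]] ['frame', 'vertical_fov', 'cx', 'cy', 'pose']
{'t': 0.1, 'qpos': array([-1.15596822e+00,  4.23738442e-01,  1.63059697e+00,  4.69891272e-06,
        1.08862739e+00, -1.90002055e-02]), 'qvel': array([-0.00089345, -0.00278326, -0.00317237, -0.00059585,  0.00155323,
        0.00025259]), 'joint_torque': array([ 8.76055510e-04, -5.45609879e+01, -2.74324697e+01,  6.46487321e-02,
        1.88500376e-02,  6.42945665e-06]), 'ee_pos': array([ 262.53898643, -566.6305921 ,  222.00218764]), 'orientation': array([-3.06666126e+00, -6.75831879e-01,  4.16592982e-04]), 'ft_force': array([ 0.51574847,  0.01650337, -0.18189632]), 'moment': array([-0.01387697, -0.01276962,  0.06198395]), 'width': 87.87187731252673}
```

View pics/top0.png

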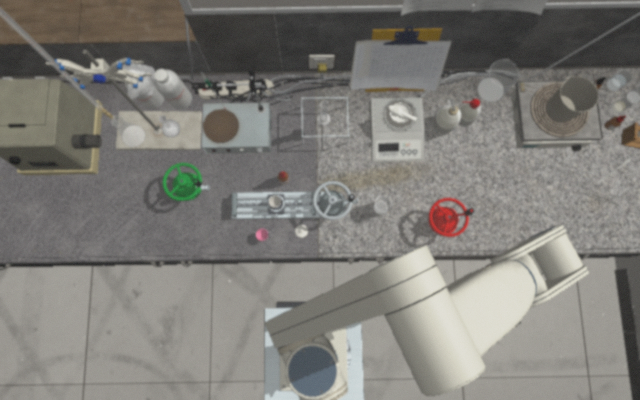

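View pics/side0.png

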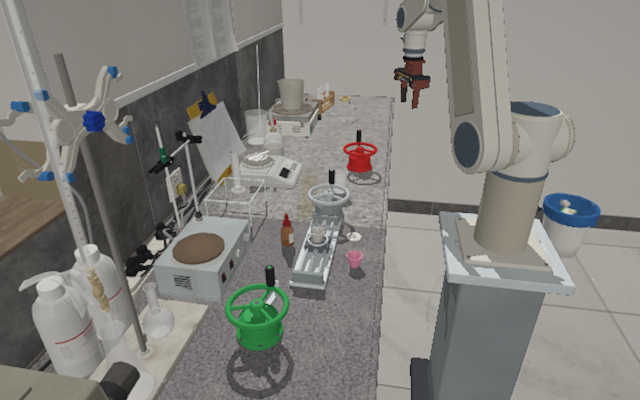

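Top view: there are three wheel units, green (183,182), grey (333,200) and red (448,218). The grey one, with rods running from it to the carriage at (276,203), fits. The beaker is at (380,206), the lid at (301,231), the dropper at (283,177) and the pink decoy at (262,235). I'll confirm with an enlarged crop.

```bash
python3 - <<'E'
from h import *
d=cam('top');s=cam('side')
a=cv2.resize(d['frame'][150:250,215:415],None,fx=4,fy=4,interpolation=cv2.INTER_CUBIC)
b=cv2.resize(s['frame'][150:300,270:400],None,fx=4,fy=4,interpolation=cv2.INTER_CUBIC)
cv2.imwrite('pics/top1.png',a[:,:,::-1]);cv2.imwrite('pics/side1.png',b[:,:,::-1])
for n,u,v,z in [('hub',333,200,82),('handletop',350,198,131),('beak',380,206,35),('car',276,203,50),('lid',301,231,8),('drop',283,177,90),('pink',262,235,15)]:
    print(n,onz(d,u,v,z).round(1))
E
```

```text
hub [493.7 -73.6  82. ]
handletop [ 489.4 -126.2  131. ]
beak [ 479.8 -233.7   35. ]
car [493.1 116.7  50. ]
lid [402.9  35.    8. ]
drop [572.5  90.3  90. ]
pink [390.5 167.   15. ]
```

View pics/top1.png

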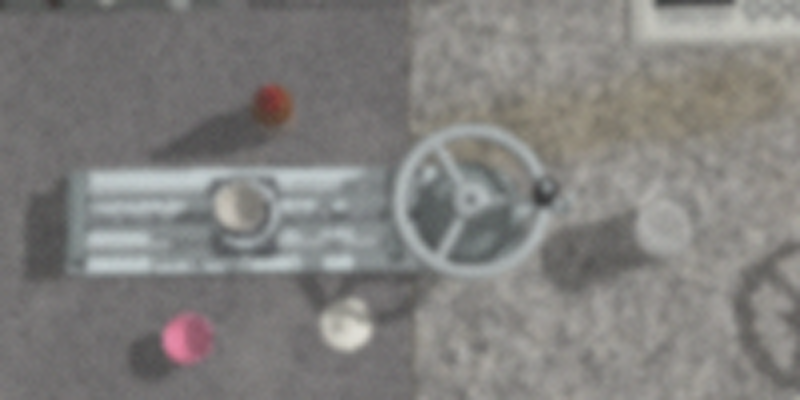

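View pics/side1.png

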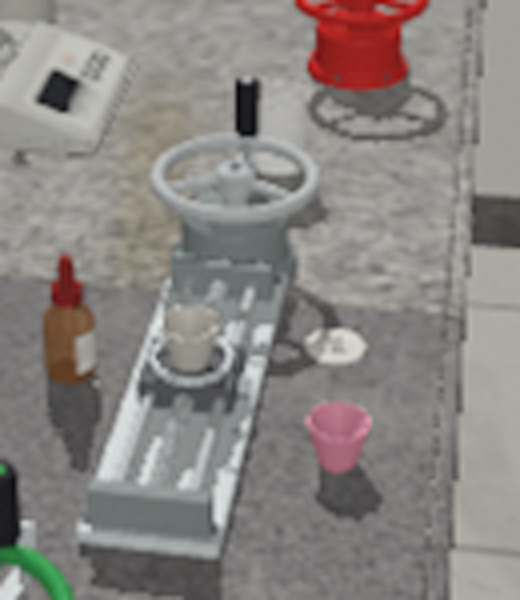

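```bash
python3 - <<'E'
from h import *
d=cam('top');s=cam('side')
# rim: fit a circle on plane z=80 to outer-edge samples
def C(L,dd,x0,y0,z):
    P=np.array([onz(dd,x0+(u-1.5)/4,y0+(v-1.5)/4,z)[:2] for u,v in L])
    A=np.c_[2*P,np.ones(len(P))]; c=np.linalg.lstsq(A,(P**2).sum(1),rcond=None)[0]
    return c[:2].round(1),np.sqrt(c[2]+c[0]**2+c[1]**2).round(1)
print(C([(394,201),(550,201),(472,124),(472,277)],d,215,150,76))
print(C([(151,178),(319,178),(235,135),(235,221)],s,270,150,76))
# handle dark mask centroids
for n,dd,(y0,y1,x0,x1) in [('top',d,(190,208,343,358)),('side',s,(165,188,322,342))]:
    f=dd['frame'][y0:y1,x0:x1]; m=f.max(2)<75
    k,lab,st,ce=cv2.connectedComponentsWithStats(m.astype(np.uint8)); i=1+st[1:,4].argmax()
    print(n,ce[i]+[x0,y0],st[i]+[x0,y0,0,0,0])
    if n=='side':
        u,v=ce[i]+[x0,y0]
        o2,r2=ray(dd,u,v)
    else: u,v=ce[i]+[x0,y0]; o1,r1=ray(dd,u,v)
r1/=np.linalg.norm(r1);r2/=np.linalg.norm(r2)
t=np.linalg.lstsq(np.c_[r1,-r2],o2-o1,rcond=None)[0]
print(o1+r1*t[0],o2+r2*t[1])
for z in(108,115,125):print(z,(o1+r1*(z-o1[2])/r1[2]).round(1),(o2+r2*(z-o2[2])/r2[2]).round(1))
E
```

```text
(array([496.3, -72.6]), np.float64(64.5))
(array([495.9, -76. ]), np.float64(67.2))
top [349.85714286 199.28571429] [349 198   3   3   7]
side [331.2        176.45714286] [329 170   6  14  70]
[ 489.61604438 -127.17078391  109.26952819] [ 494.77612668 -126.94012668  110.30219974]
108 [ 489.9 -127.3  108. ] [ 495.4 -131.6  108. ]
115 [ 488.5 -126.8  115. ] [ 493.4 -117.4  115. ]
125 [ 486.4 -126.   125. ] [490.5 -97.1 125. ]
```

Call:
move_arm --increments '[255,31,-27,0,2,255,62,-54,0,5,255,95,-82,0,8,255,130,-112,0,11,255,165,-143,0,14,255,200,-174,0,17,255,235,-204,0,20,255,270,-235,0,23,255,305,-265,0,25,255,335,-292,0,25,255,367,-319,0,25,255,367,-319,0,25]'

```text
t: 1.8
ee_pos: [462.4, -121.3, 222.7]
orientation: [-3.141, -0.002, -0.0]
ft_force: [0.1, -0.4, -0.3]
width: 0.4
```

```bash
python3 - <<'E'
from h import *
from scipy.spatial.transform import Rotation as R
d=cam('top','pics/t2.png');s=cam('side')
o=ctrl.get_obs();print(o['t'],o['ee_pos'],o['qpos'],o['width'],o['ft_force']);print(R.from_rotvec(o['orientation']).as_matrix().round(3))
b=cv2.resize(s['frame'][100:300,250:420],None,fx=3,fy=3,interpolation=cv2.INTER_CUBIC)
cv2.imwrite('pics/s2.png',b[:,:,::-1])
E
```

```text
1.9 [ 461.52153107 -123.0556657   222.57216223] [-2.85561914e-01  2.06101519e-01  1.94691072e+00  1.41967110e-04
  9.89017932e-01  1.28626259e+00] 0.3306385357883537 [ 0.23109023 -0.03451424  0.63331888]
[[ 1.    -0.001 -0.   ]
 [-0.001 -1.     0.   ]
 [-0.    -0.    -1.   ]]
```

View pics/s2.png

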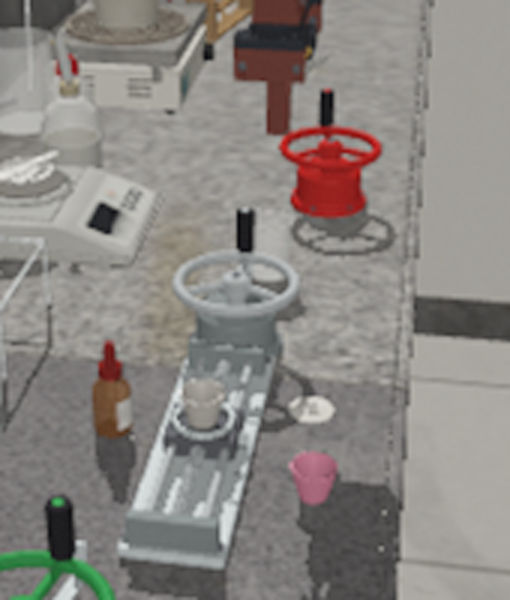

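View pics/t2.png

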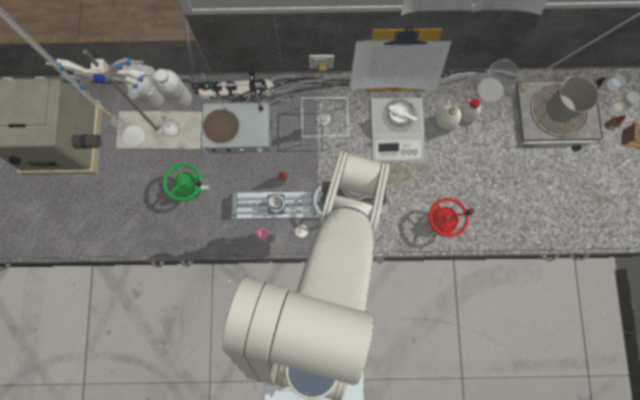

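Side crop: the shut fingertips are at (280,130), above and beside the grey wheel, whose handle at (246,230) hasn't moved. The dropper, lid and crucible haven't moved either. I'll descend next to the handle on the robot side.

Call:
move_arm --increments '[255,0,0,30,0,255,0,0,65,0,255,0,0,100,0,255,0,0,125,0,255,0,0,125,0,255,0,0,125,0]'

```text
t: 2.65
ee_pos: [461.8, -123.8, 98.3]
orientation: [3.142, -0.003, 0.001]
ft_force: [0.5, -0.2, 0.3]
width: 0.7
```

```bash
python3 - <<'E'
from h import *
s=cam('side')
o=ctrl.get_obs();print(o['t'],o['ee_pos'],o['ft_force'],proj(s,o['ee_pos']),proj(s,[496,-133,108]),proj(s,[496,-73.5,85]))
b=cv2.resize(s['frame'][120:270,280:400],None,fx=4,fy=4,interpolation=cv2.INTER_CUBIC)
cv2.imwrite('pics/s3.png',b[:,:,::-1])
E
```

```text
2.7 [ 462.07529054 -123.75695938   98.59536714] [ 0.07532646  0.81571912 -0.05474586] (np.float64(341.31731161295113), np.float64(180.97189122499006)) (np.float64(331.0906837359681), np.float64(176.25480898875247)) (np.float64(328.1930754203662), np.float64(191.398638177677))
```

View pics/s3.png

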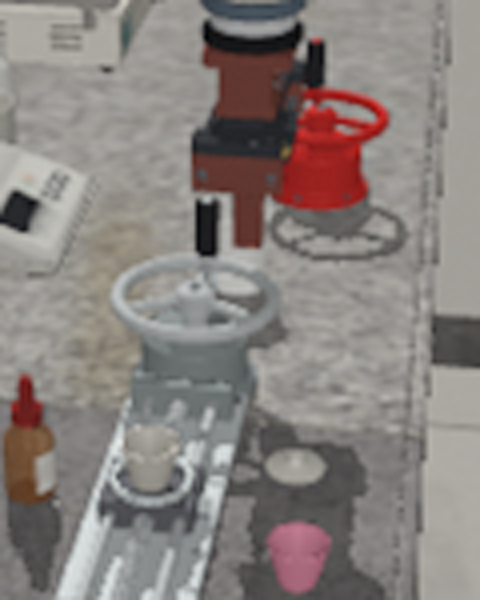

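Side crop: the fingers (248,220) stand just to the right (robot side) of the grey handle (207,225), at handle height and above the rim. Next I'll work out the arc waypoints in tool axes.

```bash
cat > arc.py <<'E'
from h import *
import sys
def arc(a0,a1,n,h=(496,-73.5),r=60):
    p=ctrl.get_obs()['ee_pos']
    for a in np.linspace(a0,a1,n):
        q=[h[0]+r*np.cos(np.radians(a)),h[1]+r*np.sin(np.radians(a))]
        print(round(a),round(q[0]-p[0]),round(-(q[1]-p[1])))
    print(round(-(98-p[2])))
arc(float(sys.argv[1]),float(sys.argv[2]),int(sys.argv[3]))
E
python3 arc.py -114 7 12
```

```text
-114 10 5
-103 20 8
-92 32 10
-81 43 9
-70 54 6
-59 65 1
-48 74 -6
-37 82 -14
-26 88 -24
-15 92 -35
-4 94 -46
7 93 -58
1
```

Call:
move_arm --increments '[255,10,5,0,0,255,20,8,0,0,255,32,10,0,0,255,43,9,0,0,255,54,6,0,0,255,65,1,0,0,255,74,-6,0,0,255,82,-14,0,0]'

```text
t: 3.7
ee_pos: [545.1, -109.5, 98.6]
orientation: [3.141, -0.003, 0.003]
ft_force: [-1.2, -2.8, -1.2]
width: 0.2
```

```bash
python3 - <<'E'
from h import *
s=cam('side')
o=ctrl.get_obs();print(o['t'],o['ee_pos'],o['ft_force'],np.degrees(np.arctan2(o['ee_pos'][1]+73.5,o['ee_pos'][0]-496)))
b=cv2.resize(s['frame'][120:270,280:400],None,fx=4,fy=4,interpolation=cv2.INTER_CUBIC)
cv2.imwrite('pics/s4.png',b[:,:,::-1])
E
python3 arc.py -26 106 12
```

```text
3.75 [ 546.21319803 -108.73919421   98.86676588] [ 0.33421708 -0.03739533 -0.92332069] -35.06085071841039
-26 4 -9
-14 8 -21
-2 10 -33
10 9 -46
22 5 -58
34 0 -69
46 -9 -78
58 -18 -86
70 -30 -92
82 -42 -95
94 -54 -95
106 -67 -93
1
```

View pics/s4.png

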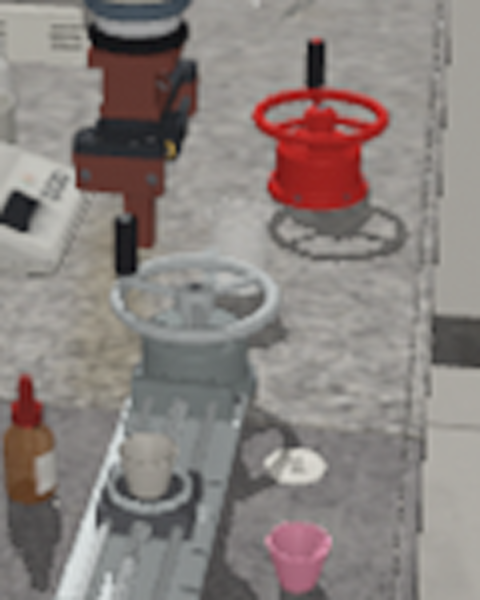

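The handle has moved round to (125,245) in the crop, just ahead of the finger at (140,220), and the carriage has advanced slightly. The push works, so I'll carry on.

Call:
move_arm --increments '[255,4,-9,0,0,255,8,-21,0,0,255,10,-33,0,0,255,9,-46,0,0,255,5,-58,0,0,255,0,-69,0,0,255,-9,-78,0,0,255,-18,-86,0,0,255,-30,-92,0,0,255,-42,-95,0,0]'

```text
t: 5.0
ee_pos: [504.0, -13.2, 99.0]
orientation: [3.141, -0.002, 0.007]
ft_force: [3.6, 0.0, 1.7]
width: 0.3
```

```bash
python3 - <<'E'
from h import *
s=cam('side')
o=ctrl.get_obs();print(o['t'],o['ee_pos'],o['ft_force'],np.degrees(np.arctan2(o['ee_pos'][1]+73.5,o['ee_pos'][0]-496)))
b=cv2.resize(s['frame'][120:270,280:400],None,fx=4,fy=4,interpolation=cv2.INTER_CUBIC)
cv2.imwrite('pics/s5.png',b[:,:,::-1])
E
python3 arc.py 94 204 11
```

```text
5.05 [501.80846939 -13.01186346  98.62824641] [-0.34625781  0.53400733  2.02768844] 84.51490006966027
94 -10 1
105 -21 3
116 -32 7
127 -42 13
138 -50 20
149 -57 30
160 -62 40
171 -65 51
182 -66 63
193 -64 74
204 -61 85
1
```

View pics/s5.png

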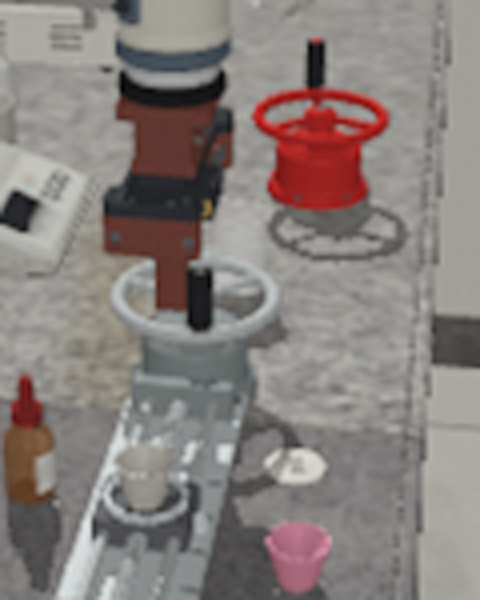

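The handle, at (200,295), still leads the finger at (175,280). The carriage has advanced with the crucible seated. I'll continue round the robot side.

Call:
move_arm --increments '[255,-10,1,0,0,255,-21,3,0,0,255,-32,7,0,0,255,-42,13,0,0,255,-50,20,0,0,255,-57,30,0,0,255,-62,40,0,0,255,-65,51,0,0,255,-66,63,0,0,255,-64,74,0,0,255,-61,85,0,0]'

```text
t: 6.42
ee_pos: [440.5, -98.6, 98.4]
orientation: [-3.141, 0.003, -0.001]
ft_force: [-0.7, 4.7, 0.6]
width: 0.4
```

```bash
python3 - <<'E'
from h import *
s=cam('side')
o=ctrl.get_obs();print(o['t'],o['ee_pos'],o['ft_force'],np.degrees(np.arctan2(o['ee_pos'][1]+73.5,o['ee_pos'][0]-496)))
b=cv2.resize(s['frame'][120:270,280:400],None,fx=4,fy=4,interpolation=cv2.INTER_CUBIC)
cv2.imwrite('pics/s6.png',b[:,:,::-1])
E
python3 arc.py 214 248 5
```

```text
6.475 [441.0820689  -99.59920979  98.51166451] [-0.92307219  0.32433788  0.25592503] -154.5810529673682
214 5 7
222 11 14
231 17 21
240 24 26
248 32 30
1
```

View pics/s6.png

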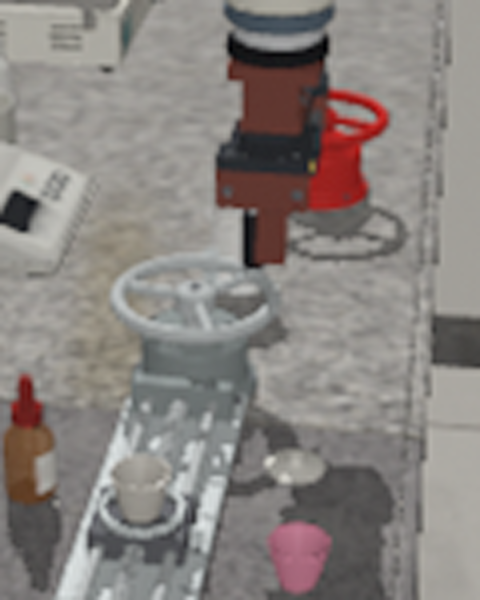

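The handle is behind the finger at (250,240), about 35–40° short of the pointer. I'll push short of the final position, then measure.

Call:
move_arm --increments '[255,5,7,0,0,255,11,14,0,0,255,17,21,0,0,255,22,26,0,0,255,25,26,0,0,255,25,26,0,0]'

```text
t: 7.22
ee_pos: [466.5, -125.8, 98.6]
orientation: [3.141, -0.002, 0.003]
ft_force: [-1.5, -0.7, -0.8]
width: -0.1
```

```bash
cat > hm.py <<'E'
from h import *
import sys
s=cam('side')
o=ctrl.get_obs();print(o['t'],o['ee_pos'],o['ft_force'])
y0,y1,x0,x1=165,190,315,350
f=s['frame'][y0:y1,x0:x1]; m=f.max(2)<75
k,lab,st,ce=cv2.connectedComponentsWithStats(m.astype(np.uint8)); i=1+st[1:,4].argmax()
c=ce[i]+[x0,y0];print(c,st[i]+[x0,y0,0,0,0],'start 331.2,176.46 / 329 170 6 14 70',onz(s,*c,108))
b=cv2.resize(s['frame'][120:270,280:400],None,fx=4,fy=4,interpolation=cv2.INTER_CUBIC)
cv2.imwrite(sys.argv[1],b[:,:,::-1])
for a in(250,260,270,280): print(a,proj(s,[496+60*np.cos(np.radians(a)),-73.5+60*np.sin(np.radians(a)),108]))
E
python3 hm.py pics/s7.png
```

```text
7.275 [ 466.45358426 -125.74425963   98.66013183] [-0.7848401   0.33178364 -1.02133463]
[333.84057971 176.76811594] [331 170   6  14  69] start 331.2,176.46 / 329 170 6 14 70 [ 486.89318365 -130.72251476  108.        ]
250 (np.float64(337.3928224729877), np.float64(177.1370108953103))
260 (np.float64(334.33494054493303), np.float64(176.54081515384482))
270 (np.float64(331.11377637522855), np.float64(176.1864277724944))
280 (np.float64(327.8166679309884), np.float64(176.08201784889542))
```

View pics/s7.png

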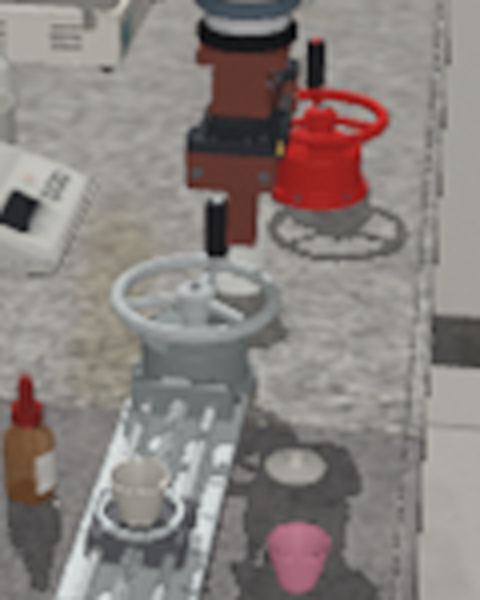

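The handle at (216,227) is about 2.6 px, or 8.5 mm, short of its start column. I'll push that much more.

Call:
move_arm --increments '[255,3,1,0,0,255,6,2,0,0,255,8,3,0,0,255,9,3,0,0,255,9,3,0,0]'

```text
t: 7.9
ee_pos: [475.7, -128.8, 98.7]
orientation: [3.141, -0.002, 0.004]
ft_force: [-1.5, 0.5, -0.8]
width: 0.3
```

```bash
python3 hm.py pics/s8.png
```

```text
7.95 [ 475.69828999 -128.84878139   98.70912863] [-2.09161058  0.78919276 -1.58106554]
[330.74647887 176.73239437] [328 170   6  14  71] start 331.2,176.46 / 329 170 6 14 70 [ 496.57004696 -129.42532937  108.        ]
250 (np.float64(337.3928224729877), np.float64(177.1370108953103))
260 (np.float64(334.33494054493303), np.float64(176.54081515384482))
270 (np.float64(331.11377637522855), np.float64(176.1864277724944))
280 (np.float64(327.8166679309884), np.float64(176.08201784889542))
```

The handle is within 0.5 px (about 1.5 mm) of its start. I'll back off towards the robot, raise the hand and swing it clear.

Call:
move_arm --increments '[255,-10,0,0,0,255,-25,0,0,0,255,-35,0,-20,0,255,-35,0,-60,0,255,-35,0,-100,0,255,-35,40,-130,0,255,-35,90,-130,0,255,-40,140,-130,0,255,-50,190,-130,0,255,-60,240,-130,0,255,-70,280,-130,0,255,-70,280,-130,0]'

```text
t: 9.45
ee_pos: [403.5, -410.6, 228.6]
orientation: [3.14, -0.008, 0.005]
ft_force: [0.4, 0.9, 0.1]
width: 0.7
```

```bash
python3 hm.py pics/s9.png; python3 - <<'E'
from h import *
d=cam('top')
a=cv2.resize(d['frame'][150:250,215:415],None,fx=4,fy=4,interpolation=cv2.INTER_CUBIC)
cv2.imwrite('pics/t9.png',a[:,:,::-1])
E
```

```text
9.5 [ 403.73455232 -409.04683686  228.44854215] [-0.54771957  0.68170153 -0.31956935]
[330.74647887 176.66197183] [328 170   6  14  71] start 331.2,176.46 / 329 170 6 14 70 [ 496.64437777 -129.92595267  108.        ]
250 (np.float64(337.3928224729877), np.float64(177.1370108953103))
260 (np.float64(334.33494054493303), np.float64(176.54081515384482))
270 (np.float64(331.11377637522855), np.float64(176.1864277724944))
280 (np.float64(327.8166679309884), np.float64(176.08201784889542))
```

View pics/s9.png

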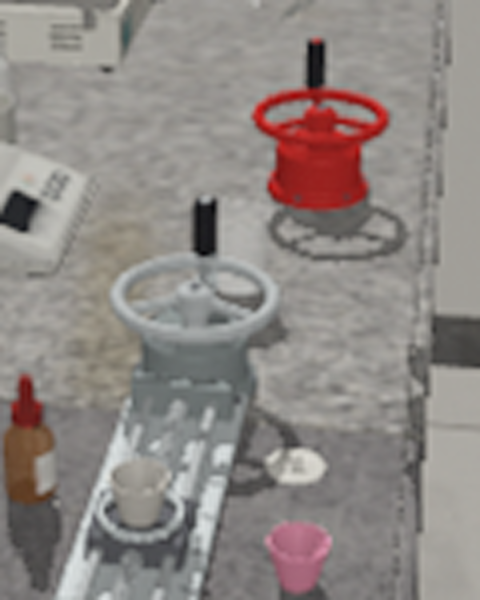

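View pics/t9.png

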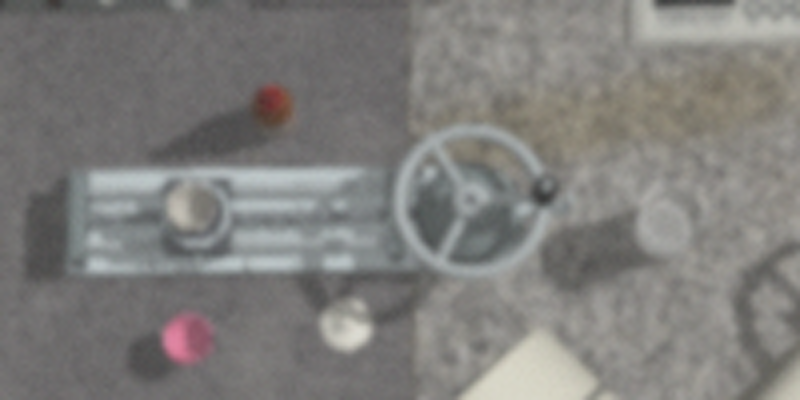

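The handle is back at (545,188). The carriage has moved 48 crop px, about 40 mm, with the crucible in its seat. The beaker, lid and dropper are unmoved and the hand is clear.

```bash
python3 -c "
from h import *
print(ctrl.close_job())"
```

```text
the job is handed in; nothing more can be done
None
```

I pushed the grey wheel's handle through one anticlockwise turn with the shut fingertips, never gripping it. Then I backed the hand off, raised it and moved it well clear before handing the job in at about 9.5 s.

**Wheel:** in the side view, the handle sits within about 0.5 px (roughly 1.5 mm, 0.03 rad) of where it started. In the top view it is also back at its starting position.

**Carriage and crucible:** the carriage moved about 40 mm away from the wheel, which matches one full turn. The crucible is upright in its seat.

**Bystanders:** the beaker, lid and dropper bottle look unmoved.

**Failed or disagreeing checks:** the first dark-pixel mask for the handle in the top view was poor. It put the handle 5–6 mm off the side view, so I used the side view and a hand-read pixel instead. The hub position also differed by about 3 mm between the two views. Neither affected the result. Handing in reported no verdict, so success isn't confirmed beyond these pictures.

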